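# Load the slide carrier and close the imaging clamp

### The arm

A 6-joint arm with a two-finger parallel gripper is mounted at the origin on the work surface. World frame = base frame: x ahead of the robot, y to its left, z up, the work surface at z = 0. Lengths are in m, angles in degrees, forces in N, time in s.
With the tool pointing down it reaches from about 0.4 to 0.825 m from the base axis. Payload 7 kg.
Tool frame: the origin (TCP) lies midway between the tips of the shut fingers; the grasp point (between the pads) lies 19 mm behind it; z points along the fingers, y is the direction in which the jaws open and shut (so a half turn about z gives the same grasp; the last joint's range is limited). The gripper opens to 88 mm and grips with 3 to 60 N. Pads are 19 mm wide; open, the fingers measure 130 mm over their backs; the gripper's body (78 mm by 193 mm) begins 47 mm behind the grasp point.
Start: joints at [85.663, 20.546, 0.682, 0, -70.136, -16.507], TCP at [0.24, 0.631, 0.227] pointing down, gripper open.
Joint ranges: [-176.03, 176.03], [-82.01, 121.73], [-58.28, 71.71], [-173.87, 95.51], [-174.79, -0.11], [-173.66, 173.66]. Speed limits (degrees/s): [136.94, 136.94, 172.46, 180, 180, 180].

### API

Orientations are given as a 3x3 rotation matrix whose columns are the frame's x, y, z axes.
In Python, from rig import robot gives the robot as it stands. Calls block until the motion is done:
- robot.goto(position, orientation): joint-space move of the TCP to a pose.
- robot.servo_line(position, ori=None, speed=0.15): straight line of the TCP; ori=None keeps the orientation; speed is the mean speed in m/s.
- robot.movej(angles): joint-space move.
- robot.move_gripper(opening): opening from 0.0 (shut) to 1.0 (fully open); the grip force is fixed at half the most; returns when the fingers have stopped.
- robot.dwell(seconds).
- robot.ik(position, orientation): joint angles nearest the present ones, or None.
- robot.grab_frame(name): name is "scene" or "top"; returns (picture, depth): 480x640x3 uint8, red, green, blue; 480x640 float32, m along the optical axis (not along the pixel's ray), 0 where there is no reading.
- robot.camera_info(name): a dict with "vfov" (degrees; the focal length in pixels is half the picture's height over the tangent of half this angle, whatever the lens; pixels are square), "cx", "cy" (the principal point, pixels), "view" (4x4, takes a point from world to camera coordinates). Camera axes: x right, y down, z forward; pixel columns grow to the right and rows downward; lengths in m; the calibration is good to about 2 mm. A picture is of the moment at which its call begins. camera_info takes no time and is no camera call.
A pose or a line that the arm cannot do raises robot.Unreachable and nothing moves.
- robot.job_done(): hands the job in, once; it reports no verdict.
Readings, each from a call of its own:
- robot.read_t(): time.
- robot.read_qpos(): joint angles.
- robot.read_qvel(): joint speeds.
- robot.read_effort(): joint torques, N m.
- robot.read_position(): TCP position.
- robot.read_tcp_rot(): TCP orientation.
- robot.read_force(): force on the tool from outside, world axes, zero at the start.
- robot.read_ft_torque(): the same for the moment, N m.
- robot.read_grip_width(): opening from 0.0 (shut) to 1.0 (fully open).
Only numpy, scipy, OpenCV 4.12 (cv2) and the standard library are available. Lean on these libraries where they do the work, as an engineer would, in place of code of your own. Each camera call takes 0.05 s, during which the arm holds its last target.

### The job

Load the microscope clamp: first push the flat slide carrier along its channel and over the lip, without lifting it out of the channel, so that it drops flat into the pocket. Then draw the clamp plate out from under the clear shelf by its end tab, let go of it flat on the bench with its bridge handle clear of the shelf, take it again by the bridge handle and lower it gently, kept level, over the two guide pins until it sits fully home on both shoulders; release it. Leave the vial, jar and dish where they stand.

Things in the scene. Friction and masses are not known exactly. Their poses are not given: they have to be found in the camera images.
- base: Clamp base, dark steel, fixed, x -115 to 45 mm, y +-65 mm. Origin: on the bench under the pocket's centre. +x: push direction along the channel; y: from pin to pin. Channel 39 mm wide between rails 7.5 mm thick, tops at 18 mm above the bench. Ledge: x -115 to -39, top at 14 mm, -x end open; then a ramp up to the lip. Pocket: x -25 to 25 mm, floor at 12 mm; then an end wall, top at 18 mm.
- lip (a point): Middle of the lip's top, 16 mm above the bench, at base x -28 mm. Axes as the base. The lip spans base x -31 to -25 mm; a ramp leads up to it from -39 mm, and beyond it the pocket falls sheer.
- seat (a point): Point of the base midway between the two pins, over the pocket's centre, level with the shoulders' tops (30 mm above the bench); axes as the base. Shoulders: x +-38 mm, y 36 to 65 mm on both sides. Steel guide pins at base x 0, y +50 and -50 mm: 8 mm in diameter, tops 60 mm above the bench, the last 6 mm tapered to 3 mm. The plate's underside centre comes here when home.
- carrier_mid (a point): Centre of the slide carrier: flat aluminium frame with glass window, 44 (x) x 36 (y) x 14 mm high, about 80 g, loose; the point is 7 mm above its underside. It starts on the loading ledge, its x along the base's x to a few degrees. In the pocket this point is 19 mm above the bench.
- plate_grip (a point): Centre of the clamp plate's bridge handle: black bar 68 (plate x) x 12 (y) x 12 mm high on posts at x +-30 mm. The point is 40 mm above the plate's underside, over its centre; at home 70 mm above the bench. Plate: aluminium, 130 (x) x 70 (y) x 12 mm, 0.3 to 0.5 kg, 11 mm guide holes at x +50 and -50, y 0; tab at -x. Fits the pins either way round, its x along the base's y.
- plate_tab (a point): Centre of the clamp plate's black end tab, 36 mm long (plate x) x 24 mm wide (plate y) x 12 mm thick, at plate x -83 mm; the point is 6 mm above the underside. Axes as the plate. It sticks out of the shelf's open front; the plate starts flat on the bench with its handle under the shelf.
- shelf: Low clear acrylic shelf, fixed: board 130 (x) x 170 mm (y), underside 54 and upper side 60 mm above the bench, side walls 6 mm thick at y +-82 mm, open at front (-x) and back. Origin: on the bench under its centre; front edge at x -65 mm. The plate's x starts along the shelf's x to a few degrees; it is drawn out towards -x.
- vial: Small amber vial, 24 mm in diameter, 50 mm high, standing between the clamp base and the shelf. Origin: centre of its underside. Leave alone.
- jar: Glass jar, 60 mm in diameter, 75 mm high, at the left. Origin: centre of its underside. Leave alone.
- dish: Closed whitish dish, 88 mm in diameter, 15 mm high, at the right. Origin: centre of its underside. Leave alone.
Things that resemble listed ones, but are neither listed nor needed, are in the scene too. Leave any pink look-alike of the shelf alone. What is shaped like the part that bears plate_grip but purple is not meant.

How it is judged:
By the outcome, as a careful person would: the job done as asked, in the order asked, and still so for the second after the job is handed in, with the robot touching nothing.
It also fails if it takes over 61 s, if anything falls off the work surface, if the arm or the gripper's body presses on something with over 40 N, if the wrist force passes 120 N, or if a joint passes its speed limit or range.

## Working session

There is one attempt and no reset: what is moved stays moved. The work goes in short steps, each a Python script; the robot and the scene stay as the last script left them, time stands still between calls to the robot, and variables do not carry over. Pictures are saved under pics/ and viewed, and the job is handed in when it is done.

```bash
ls; mkdir -p pics
python3 - <<'E'
from rig import robot
import cv2,numpy as np
for n in("scene","top"):
    p,d=robot.grab_frame(n); cv2.imwrite(f"pics/{n}0.png",p[:,:,::-1]); np.savez(f"{n}0.npz",p=p,d=d)
    print(n,robot.camera_info(n),(d==0).mean())
print(robot.read_t(),robot.read_position(),robot.read_tcp_rot(),robot.read_force())
E
```

```text
pics
scene {'vfov': 47.71139701037789, 'cx': 323.02927486385596, 'cy': 241.31922417351043, 'view': array([[-0.55587128,  0.83120435, -0.0103176 ,  0.26205157],
       [ 0.53082081,  0.34538212, -0.77391244, -0.20585339],
       [-0.63971586, -0.4356725 , -0.63320857,  1.48832946],
       [ 0.        ,  0.        ,  0.        ,  1.        ]])} 0.003828125
top {'vfov': 53.42394257263427, 'cx': 327.2773127909972, 'cy': 235.54837109015472, 'view': array([[ 0.02552897, -0.99962342,  0.01006404, -0.00802136],
       [-0.98192862, -0.02696299, -0.18732109,  0.48682797],
       [ 0.18752191, -0.00510005, -0.98224718,  1.27395602],
       [ 0.        ,  0.        ,  0.        ,  1.        ]])} 0.0040494791666666665
0.1 [0.24005067 0.63042351 0.22574415] [[ 9.34517296e-01 -3.55917498e-01 -3.97735588e-04]
 [-3.55917700e-01 -9.34516273e-01 -1.38829016e-03]
 [ 1.22426382e-04  1.43894230e-03 -9.99998957e-01]] [-0.50979887 -0.29530813  0.25480395]
```

View pics/scene0.png

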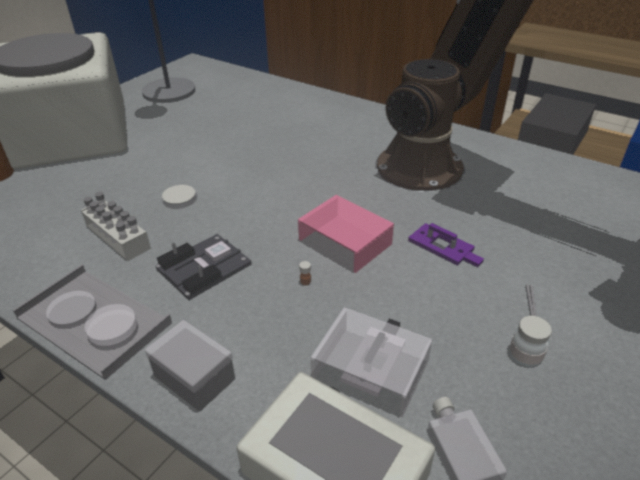

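View pics/top0.png

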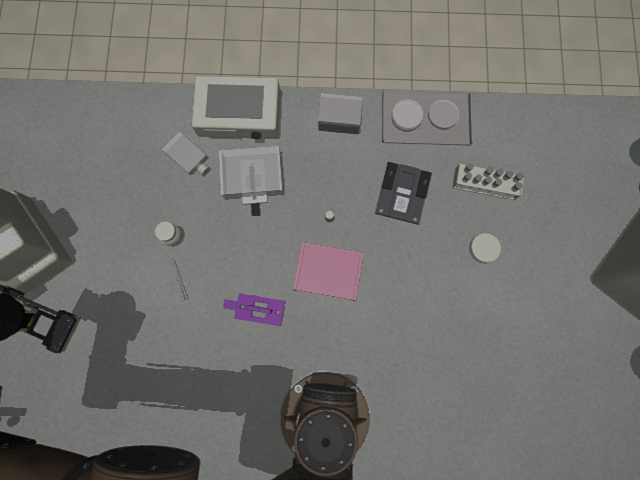

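Run:
```python
import cv2,numpy as np
t=cv2.imread("pics/top0.png"); s=cv2.imread("pics/scene0.png")
a=cv2.resize(t[150:240,360:450],(720,720)[:2],interpolation=cv2.INTER_CUBIC)[:600]
cv2.imwrite("pics/tb.png",cv2.resize(t[155:230,365:440],(600,600),interpolation=cv2.INTER_CUBIC))
cv2.imwrite("pics/ts.png",cv2.resize(t[140:225,205:300],(670,600),interpolation=cv2.INTER_CUBIC))
cv2.imwrite("pics/sb.png",cv2.resize(s[225:300,150:260],(800,545),interpolation=cv2.INTER_CUBIC))
cv2.imwrite("pics/ss.png",cv2.resize(s[300:410,300:440],(760,597),interpolation=cv2.INTER_CUBIC))
```

```text
(no output)
```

View pics/tb.png

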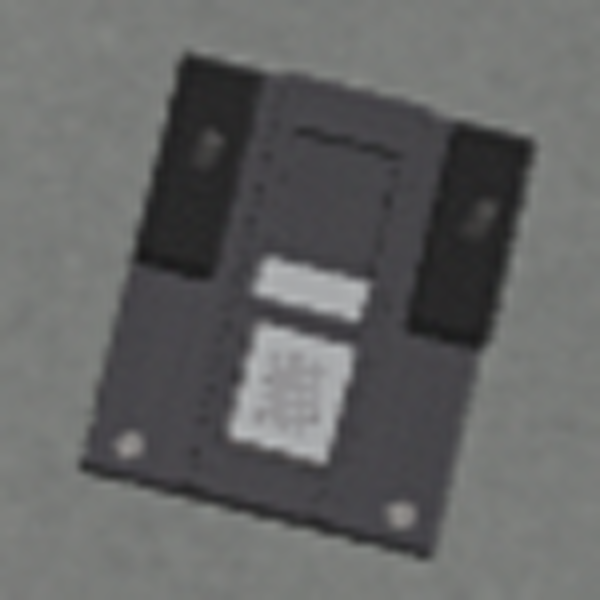

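View pics/ts.png

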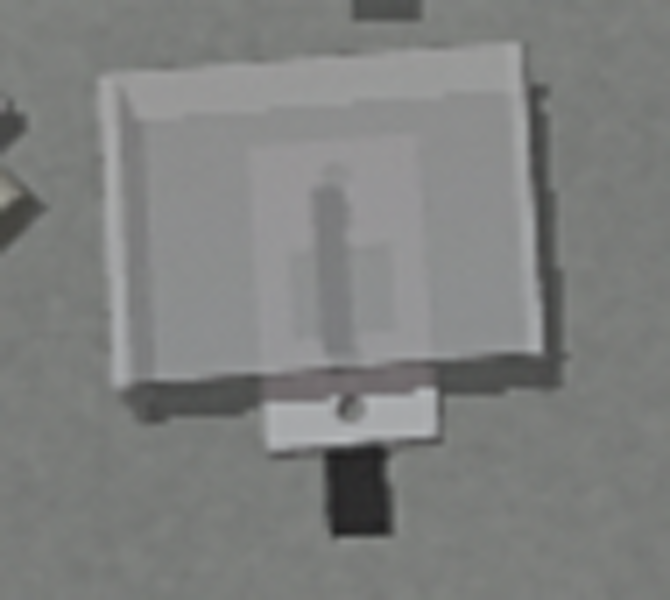

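View pics/sb.png

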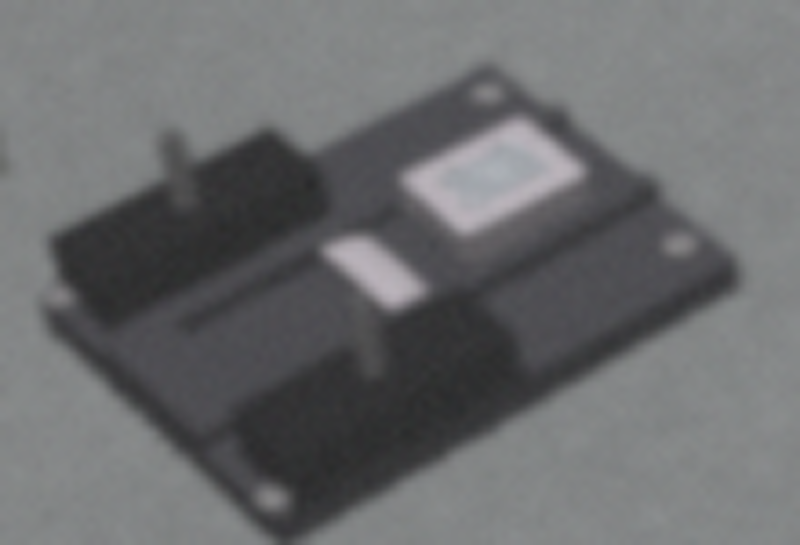

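View pics/ss.png

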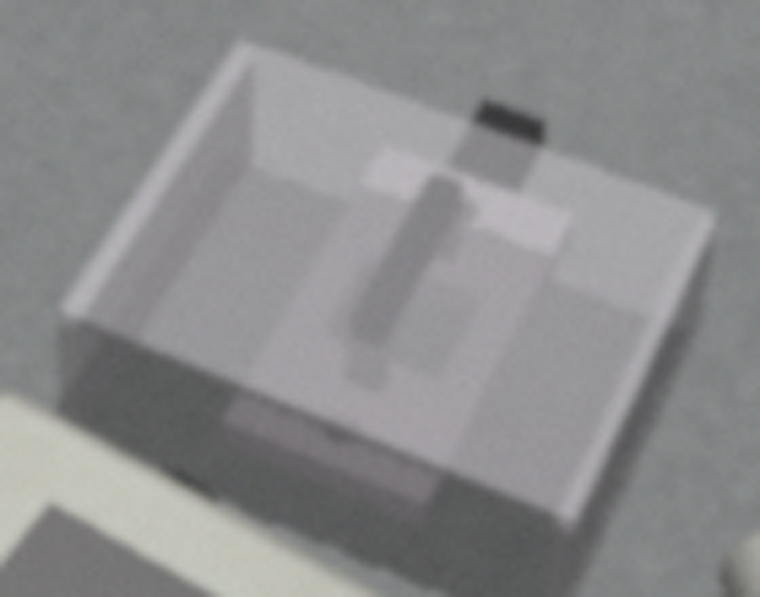

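```bash
cat > h.py <<'E'
import numpy as np,cv2
from rig import robot
def cam(n):
    c=robot.camera_info(n); f=240/np.tan(np.radians(c["vfov"])/2)
    K=np.array([[f,0,c["cx"]],[0,f,c["cy"]],[0,0,1]]); return K,c["view"]
def ray(n,uv):
    K,V=cam(n); R,t=V[:3,:3],V[:3,3]
    return -R.T@t, R.T@np.linalg.inv(K)@np.array([uv[0],uv[1],1.])
def plane(n,uv,z):
    o,d=ray(n,uv); return o+d*(z-o[2])/d[2]
def proj(n,P):
    K,V=cam(n); q=K@(V[:3,:3]@np.asarray(P)+V[:3,3]); return q[:2]/q[2]
def tri(a,b):
    M=[];r=[];L=[]
    for n,uv in(("top",a),("scene",b)):
        o,d=ray(n,uv); d=d/np.linalg.norm(d); A=np.eye(3)-np.outer(d,d); M.append(A); r.append(A@o); L.append((o,A))
    P=np.linalg.solve(sum(M),sum(r)); return P,[np.linalg.norm(A@(P-o))*1e3 for o,A in L]
def cloud(n,d):
    K,V=cam(n); v,u=np.mgrid[0:480,0:640]
    q=np.stack([(u-K[0,2])/K[0,0]*d,(v-K[1,2])/K[1,1]*d,d],-1)
    return (q-V[:3,3])@V[:3,:3]
E
python3 - <<'E'
from h import *
np.set_printoptions(precision=4,suppress=True)
t8=lambda x,y:(365+(x+.5)/8-.5,155+(y+.5)/8-.5)
for z,pts in((.03,[(185,55),(265,72),(212,278),(138,262),(455,122),(533,143),(484,348),(410,330)]),(.06,[(208,143),(485,211)]),(.014,[(130,443),(400,515)]),(.0,[(82,468),(432,557)]),(.016,[(318,290)]),(.028,[(262,325),(357,345),(330,463),(228,437)])):
    for p in pts: print(z,p,plane("top",t8(*p),z)[:2])
sx=800/110; sc=lambda x,y:(150+(x+.5)/sx-.5,225+(y+.5)/sx-.5)
for p in[(172,132),(368,312)]: print('pin scene z.06',plane("scene",sc(*p),.06))
print(tri(t8(208,143),sc(172,132)));print(tri(t8(485,211),sc(368,312)))
for n in("top","scene"):
    z=np.load(n+"0.npz"); c=cloud(n,z['d']); np.save(n+"c.npy",c)
    m=(z['d']>0)&(abs(c[...,2])<.006); print(n,np.median(c[m][:,2]),ray(n,(0,0))[0])
c=np.load("topc.npy")
print((c[155:230:3,365:440:3,2]*1e3).round().astype(int))
E
```

```text
0.03 (185, 55) [ 0.7128 -0.1643]
0.03 (265, 72) [ 0.7072 -0.1932]
0.03 (212, 278) [ 0.6294 -0.1741]
0.03 (138, 262) [ 0.6346 -0.1476]
0.03 (455, 122) [ 0.6903 -0.2617]
0.03 (533, 143) [ 0.6832 -0.2898]
0.03 (484, 348) [ 0.6063 -0.2711]
0.03 (410, 330) [ 0.6122 -0.2447]
0.06 (208, 143) [ 0.6697 -0.1684]
0.06 (485, 211) [ 0.6476 -0.2656]
0.014 (130, 443) [ 0.572  -0.1469]
0.014 (400, 515) [ 0.5482 -0.2436]
0.0 (82, 468) [ 0.5657 -0.1312]
0.0 (432, 557) [ 0.5362 -0.2578]
0.016 (318, 290) [ 0.6302 -0.2143]
0.028 (262, 325) [ 0.6131 -0.1922]
0.028 (357, 345) [ 0.6067 -0.2261]
0.028 (330, 463) [ 0.5632 -0.2163]
0.028 (228, 437) [ 0.5716 -0.1801]
pin scene z.06 [ 0.6505 -0.2607  0.06  ]
pin scene z.06 [ 0.6766 -0.1579  0.06  ]
(array([ 0.6745, -0.1839,  0.1049]), [np.float64(28.04067148876543), np.float64(28.040671488765422)])
(array([ 0.6441, -0.2481,  0.0025]), [np.float64(34.836620686557154), np.float64(34.836620686557055)])
top 0.0007268779682883552 [0.2393 0.0116 1.3426]
scene -0.0007003461125007569 [1.207  0.5017 0.7858]
[[   1    7    2    1    1    4   -1   -2   -3    0   -4    5   
[... 2486 characters left out ...]
 20   16   11   10    5    1    4    2    1    3]
 [  -3    7   -1    1    1   11    8   18   23   14   14   13   20   10
    14   13   18    7   14    2    2    2   -5   -4    3]
 [   3    4   -4   -3   -1    3    3   -1    2   -4    3   14   12   19
    17   11   14    8   14    0   -6    2    2   -2    2]
 [   4   -5    4    6   -1   -1   -3    0    2    3    2   -2   -2   -1
    10   13   13   12   10   -1    1   -3    3    3   -1]
 [   0   -1    3   -3    4   -1   -1    0    2    7   -4    0    6    4
     1   -3    3    5   -2    5   -6    2    4    4    4]
 [   4    3    4    0    4    6   -2    2    4   -4   -1   -2    4    0
     1    7    3    0    2   -5    0    5    0    3   -3]]
```

Run:
```python
import cv2,numpy as np
t=cv2.imread("pics/top0.png"); s=cv2.imread("pics/scene0.png")
def c(i,x,y,w=18):
    a=cv2.resize(i[y-w//2:y+w//2,x-w//2:x+w//2],(390,390),interpolation=cv2.INTER_NEAREST).astype(float)
    a=np.clip((a-10)*2.0,0,255).astype(np.uint8)
    for k in range(0,w,2): cv2.putText(a,str(x-w//2+k),(k*390//w,10),0,.33,(0,255,255));cv2.putText(a,str(y-w//2+k),(0,k*390//w+15),0,.33,(0,255,255))
    return a
# left=y+ pin
r1=np.hstack([c(t,391,173),c(t,425,182)]); r2=np.hstack([c(s,174,247),c(s,201,268)])
cv2.imwrite("pics/pins_t.png",r1);cv2.imwrite("pics/pins_s.png",r2)
```

```text
(no output)
```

View pics/pins_t.png

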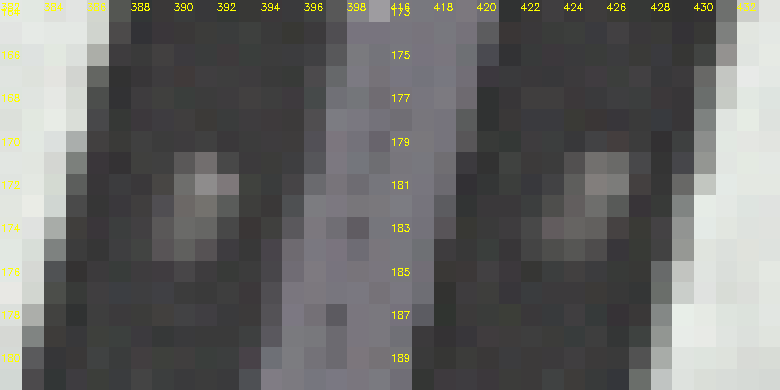

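View pics/pins_s.png

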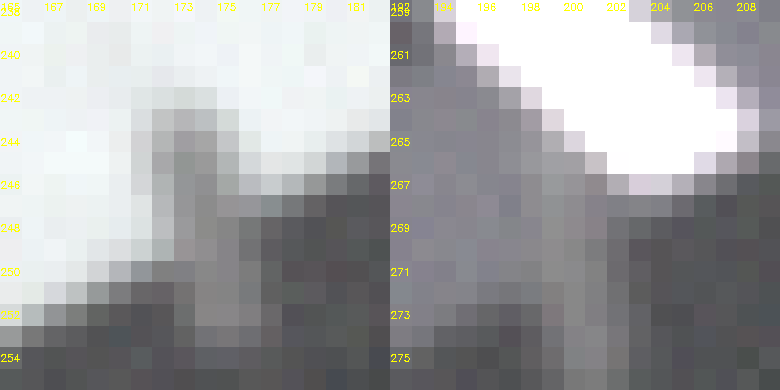

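Run:
```python
from h import *
np.set_printoptions(precision=2,suppress=True)
s=np.array([.662,-.218]);a=np.radians(-13);R=np.array([[np.cos(a),-np.sin(a)],[np.sin(a),np.cos(a)]])
for n in("top","scene"):
    for y in(.05,-.05):
        for z in(.03,.06): print(n,y,z,proj(n,[*(s+R@[0,y]),z]))
    for q in[(.038,.065),(.038,.036),(-.038,.065),(-.038,.036),(.038,-.036),(.038,-.065),(-.038,-.036),(-.038,-.065)]: print(n,q,proj(n,[*(s+R@q),.03]))
# subpixel shoulder edges
for n,box in(("top",(360,150,450,240)),("scene",(150,225,260,300))):
    p=np.load(n+"0.npz")['p']; x0,y0,x1,y1=box
    g=cv2.cvtColor(p,cv2.COLOR_RGB2GRAY)[y0:y1,x0:x1]; G=cv2.resize(g,None,fx=8,fy=8,interpolation=cv2.INTER_CUBIC)
    print(n,np.percentile(g,[2,5,10,20,50,80]))
    m=(G<48).astype(np.uint8); m=cv2.morphologyEx(m,cv2.MORPH_CLOSE,np.ones((25,25))); m=cv2.morphologyEx(m,cv2.MORPH_OPEN,np.ones((40,40)))
    cs,_=cv2.findContours(m,0,2)
    for c in cs:
        if cv2.contourArea(c)<3000: continue
        b=cv2.boxPoints(cv2.minAreaRect(c)); print(n,cv2.contourArea(c)/64,((b+.5)/8-.5+[x0,y0]).tolist())
    cv2.imwrite(f"pics/m_{n}.png",cv2.resize(m*255,None,fx=.8,fy=.8))
```

```text
top 0.05 0.03 [389.41 174.59]
top 0.05 0.06 [390.88 171.25]
top -0.05 0.03 [423.34 183.04]
top -0.05 0.06 [425.56 179.88]
top (0.038, 0.065) [387.33 161.15]
top (0.038, 0.036) [397.1  163.57]
top (-0.038, 0.065) [381.31 185.63]
top (-0.038, 0.036) [391.17 188.09]
top (0.038, -0.036) [421.41 169.6 ]
top (0.038, -0.065) [431.22 172.04]
top (-0.038, -0.036) [415.72 194.24]
top (-0.038, -0.065) [425.64 196.72]
scene 0.05 0.03 [199.49 275.39]
scene 0.05 0.06 [197.19 264.46]
scene -0.05 0.03 [173.71 252.57]
scene -0.05 0.06 [171.1 241.8]
scene (0.038, 0.065) [187.53 288.07]
scene (0.038, 0.036) [179.76 280.85]
scene (-0.038, 0.065) [219.08 270.28]
scene (-0.038, 0.036) [211.13 263.57]
scene (0.038, -0.036) [161.45 263.82]
scene (0.038, -0.065) [154.44 257.31]
scene (-0.038, -0.036) [192.35 247.72]
scene (-0.038, -0.065) [185.15 241.64]
top [ 39.  42.  66.  71. 122. 124.]
top 246.046875 [[414.9575729370117, 196.15279388427734], [420.9947967529297, 170.22823905944824], [430.9644012451172, 172.5499267578125], [424.9271774291992, 198.47447967529297]]
top 236.7421875 [[381.47390937805176, 187.55067443847656], [387.5965633392334, 161.91205215454102], [397.4365234375, 164.26189041137695], [391.313871383667, 189.9005126953125]]
scene [ 48.  50.  53.  71. 131. 134.]
```

View pics/m_top.png

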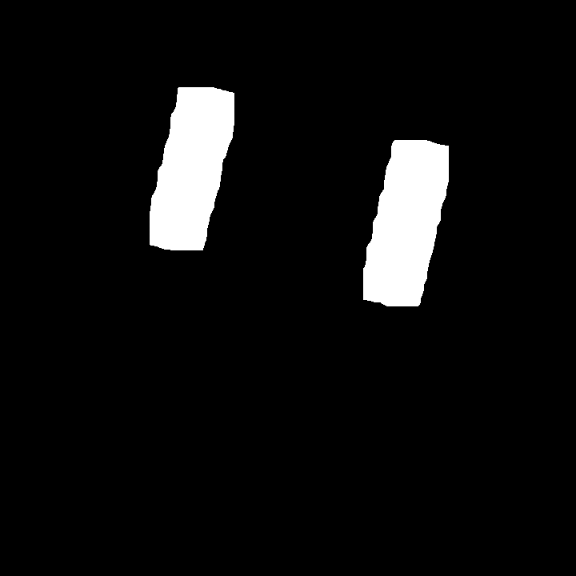

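Run:
```python
from h import *
np.set_printoptions(precision=2,suppress=True)
p=np.load("top0.npz")['p'].astype(float); g=p[...,0]-p[...,2]  # tile is warm
K,_=cam("top")
for ch,nm in((g,'r-b'),(p.mean(2),'gray')):
    U=[];Vv=[]
    for u in range(0,640,4):
        col=cv2.GaussianBlur(ch[60:112,max(0,u-2):u+3].mean(1,keepdims=True),(1,5),0)[:,0]
        d=np.diff(col); i=np.argmax(abs(d)); 
        if 1<i<len(d)-2:
            a,b,c=abs(d[i-1]),abs(d[i]),abs(d[i+1]); i=i+.5*(a-c)/(a-2*b+c)
        U.append(u);Vv.append(60+i+.5)
    U=np.array(U);Vv=np.array(Vv); print(nm,np.c_[U,Vv][::8].T)
    # fit k: undistort and line
    best=[]
    for k in np.arange(-.4,.41,.05):
        x=(U-K[0,2])/K[0,0];y=(Vv-K[1,2])/K[0,0]
        q=cv2.undistortPoints(np.c_[U,Vv].reshape(-1,1,2).astype(float),K,np.array([k,0,0,0.]))[:,0]
        ok=np.ones(len(q),bool)
        for _ in range(6):
            c=np.polyfit(q[ok,0],q[ok,1],1); r=q[:,1]-np.polyval(c,q[:,0]); ok=abs(r)<2.5*np.median(abs(r))+1e-4
        best.append((k,r[ok].std()*477,ok.sum()))
    print(np.array(best))
c=np.load("scenec.npy"); d=np.load("scene0.npz")['d']
m=(d>0)&(abs(c[...,2])<.02)
ts=np.load("topc.npy"); dt=np.load("top0.npz")['d']
for nm,cc,dd in(("scene",c,d),("top",ts,dt)):
    print(nm)
    for v in range(0,480,60):
        print([ (round(float(np.median(b[abs(b)<.02])*1e3),1) if (abs(b)<.02).sum()>300 else None) for b in[cc[v:v+60,u:u+64,2] for u in range(0,640,64)]])
```

```text
r-b [[  0.    32.    64.    96.   128.   160.   192.   224.   256.   288.
  320.   352.   384.   416.   448.   480.   512.   544.   576.   608.  ]
 [ 77.87  78.78  79.64  80.57  81.55  82.44  83.33  76.43  77.52  86.09
   87.1   87.95  88.73  89.78  90.61  91.55  92.63  93.52  94.41  95.4 ]]
[[ -0.4    8.43 122.  ]
 [ -0.35   6.93 119.  ]
 [ -0.3    5.98 125.  ]
 [ -0.25   5.05 131.  ]
 [ -0.2    4.13 137.  ]
 [ -0.15   3.76 154.  ]
 [ -0.1    2.9  160.  ]
 [ -0.05   1.1  139.  ]
 [ -0.     0.06 139.  ]
 [  0.05   0.93 139.  ]
 [  0.1    1.71 139.  ]
 [  0.15   2.4  139.  ]
 [  0.2    3.   139.  ]
 [  0.25   3.6  140.  ]
 [  0.3    4.78 151.  ]
 [  0.35   5.58 159.  ]
 [  0.4    5.98 160.  ]]
gray [[  0.    32.    64.    96.   128.   160.   192.   224.   256.   288.
  320.   352.   384.   416.   448.   480.   512.   544.   576.   608.  ]
 [ 66.33  69.82  70.74  71.73  72.63  73.61  74.48  84.14  85.1   74.52
   75.48  95.51  88.56  80.89  99.73  82.78  83.69  84.63  85.55  86.5 ]]
[[ -0.4   14.   127.  ]
 [ -0.35  13.71 129.  ]
 [ -0.3   13.84 138.  ]
 [ -0.25   7.9  119.  ]
 [ -0.2 
[... 512 characters left out ...]
.9, -0.8, -0.9, -0.2, -0.7, -0.7, -0.6]
[-0.9, 0.4, -0.0, 1.5, -0.8, -0.6, -0.5, -0.3, -0.5, -0.5]
[3.7, 6.2, 2.3, -0.8, -0.7, -0.5, -0.5, -0.6, -0.4, -0.5]
[None, -0.6, -0.7, -0.5, -0.6, 0.1, -0.4, -0.5, -0.4, -0.4]
[None, None, -1.4, -0.7, None, None, -0.1, -0.3, -0.4, -0.4]
top
[None, None, None, None, None, None, None, None, None, None]
[1.1, 1.3, 1.1, None, 1.3, 1.4, 6.9, 2.6, 1.3, 1.4]
[1.0, 1.1, 1.1, 1.5, 1.2, 1.3, 4.1, 1.9, 1.2, 1.4]
[0.9, 0.9, 1.0, 1.2, 1.2, 1.2, 2.9, 1.5, 1.1, 1.0]
[1.0, 0.9, 1.0, 0.9, 0.8, 0.8, 0.9, 1.4, 1.0, 1.0]
[0.6, 0.6, 0.6, 1.2, 1.2, 0.7, 0.8, 0.6, 0.7, 0.8]
[0.4, 0.4, 0.4, 0.4, 1.4, 1.8, 0.6, 0.5, 0.6, 0.6]
[0.3, 0.3, 0.3, 0.3, 0.9, 1.1, 0.3, 0.5, 0.6, 0.5]
```

Run:
```python
from h import *
np.set_printoptions(precision=4,suppress=True)
k=670/95; t=lambda x,y:(205+(x+.5)/k-.5,140+(y+.5)/k-.5)
for nm,z,pts in(("tab",.012,[(328,448),(385,446),(392,536),(333,536)]),("plate front",.012,[(267,449),(440,433)]),("plate backcorner",.012,[(250,150),(415,138)]),("hole",.012,[(350,407)]),("shelf top",.06,[(100,78),(520,45),(542,350),(122,385)]),("handle top",.046,[(312,187),(348,187),(353,352),(323,358)])):
    P=np.array([plane("top",t(*p),z)[:2] for p in pts]); print(nm,P.tolist()); 
    P2=P.mean(0); print('  mean',P2)
ts=np.load("topc.npy")
v,u=np.mgrid[0:480,0:640]
for n in("top","scene"):
    f=np.load(n+"0.npz"); c=np.load(n+"c.npy"); p=f['p'].astype(int)
    # vial / dish by height
    for nm,cx,cy,zlo,zhi,r in(("vial",.61,-.01,.04,.06,.05),("disp",.53,-.39,.008,.03,.08),("jar",.55,.41,.06,.09,.08)):
        m=(abs(c[...,0]-cx)<r)&(abs(c[...,1]-cy)<r)&(c[...,2]>zlo)&(c[...,2]<zhi)
        q=c[m]; print(n,nm,m.sum(),q.mean(0) if m.sum() else None,(q[:,:2].max(0)+q[:,:2].min(0))/2 if m.sum() else None)
```

```text
tab [[0.582250107667793, 0.22596142535523359], [0.5837428336222469, 0.20282854081866084], [0.5462282345459178, 0.1980300924418741], [0.5455622409424611, 0.22190087293729996]]
  mean [0.5644 0.2122]
plate front [[0.5811319221023243, 0.2507309503858081], [0.5898371412818455, 0.18072367788635949]]
  mean [0.5855 0.2157]
plate backcorner [[0.7085419083142468, 0.2652700130948952], [0.7157491554169995, 0.19729071609219778]]
  mean [0.7121 0.2313]
hole [[0.5997503626453446, 0.21795251010795122]]
  mean [0.5998 0.218 ]
shelf top [[0.7201160802916831, 0.31792275189624536], [0.7390300473201078, 0.15042381103370256], [0.6121513771679234, 0.1360506114404088], [0.593159290714581, 0.3006136425305014]]
  mean [0.6661 0.2263]
handle top [[0.681654543971542, 0.23292802689035305], [0.6820747272102353, 0.21845038553465834], [0.6132466130759135, 0.21271441993373313], [0.6104262556359568, 0.22452703988808392]]
  mean [0.6469 0.2222]
top vial 0 None None
top disp 484 [ 0.4803 -0.4367  0.0171] [ 0.5281 -0.3932]
top jar 253 [0.487  0.4433 0.0752] [0.4886 0.4446]
scene vial 0 None None
scene disp 419 [ 0.4812 -0.4309  0.0147] [ 0.4831 -0.4311]
scene jar 605 [0.4914 0.45   0.0723] [0.4896 0.4495]
```

```bash
cat >> h.py <<'E'
SEAT=np.array([.662,-.2155]); BY=np.radians(-13.0)
def rot(a): return np.array([[np.cos(a),-np.sin(a)],[np.sin(a),np.cos(a)]])
def B(x,y,z): return np.array([*(SEAT+rot(BY)@[x,y]),z])
def down(ydir):
    y=np.array([*ydir,0.]);y/=np.linalg.norm(y);z=np.array([0,0,-1.]);return np.c_[np.cross(y,z),y,z]
def snap(n,tag):
    p,d=robot.grab_frame(n); cv2.imwrite(f"pics/{tag}.png",p[:,:,::-1]); np.savez(f"{tag}.npz",p=p,d=d); return p,d
def crop(tag,x0,y0,x1,y1):
    p=cv2.imread(f"pics/{tag}.png")[y0:y1,x0:x1]; f=min(800/p.shape[1],600/p.shape[0]); cv2.imwrite(f"pics/{tag}_c.png",cv2.resize(p,None,fx=f,fy=f,interpolation=cv2.INTER_CUBIC)); return f
E
python3 - <<'E'
from h import *
O=down(-rot(BY)[:,1])
robot.move_gripper(0.0)
robot.goto(B(-.119,0,.12),O); print(robot.read_t())
robot.servo_line(B(-.119,0,.020),speed=.12); print(robot.read_t(),robot.read_position(),robot.read_force(),robot.read_qpos())
robot.servo_line(B(-.095,0,.020),speed=.05);print(robot.read_force())
snap("scene","push1"); f=crop("push1",130,190,270,300)
E
```

```text
4.6083
5.5917 [ 0.54665611 -0.18876521  0.02062597] [ 1.00628766  0.43082839 -0.34983945] [ 3.25586297e-01  2.37353174e+01 -2.54530722e+01  1.59158271e-02
 -4.07530930e+01  7.66792262e+01]
[-0.59435314 -0.07361952  0.12990035]
```

View pics/push1_c.png

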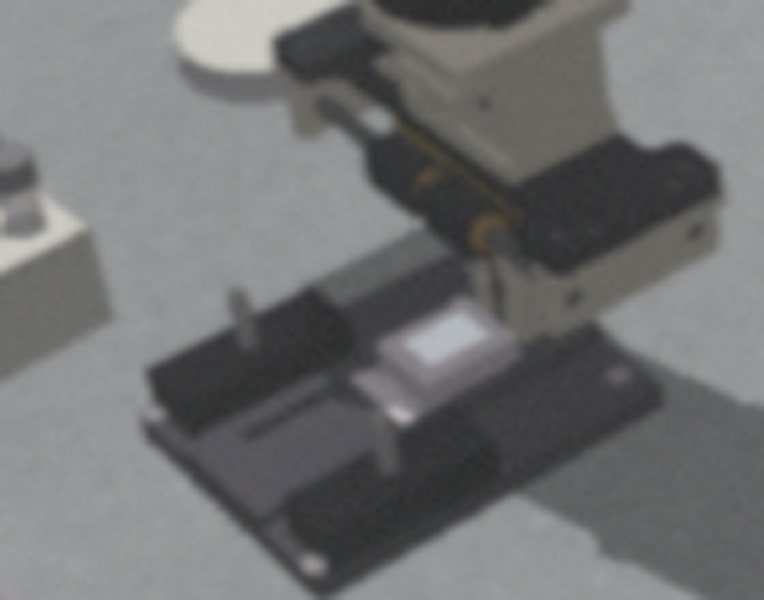

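Run:
```python
from h import *
robot.servo_line(B(-.0325,0,.020),speed=.04);print(robot.read_force(),robot.read_position())
snap("scene","push2"); f=crop("push2",130,190,270,300)
robot.servo_line(B(-.05,0,.020),speed=.06)
robot.servo_line(B(-.05,0,.14),speed=.2);print(robot.read_t())
```

```text
[-0.71022529 -0.28891944  0.80058426] [ 0.63036025 -0.20819025  0.02014984]
9.2333
```

View pics/push2_c.png

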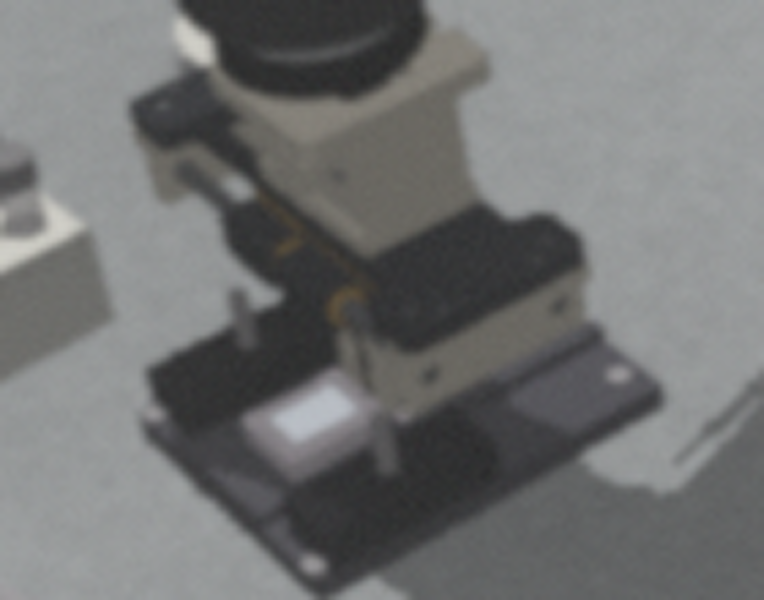

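```bash
cat >> h.py <<'E'
PY=np.radians(7.3); PC=np.array([.6488,.226])
def P(x,y,z): return np.array([*(PC+rot(PY)@[x,y]),z])
E
python3 - <<'E'
from h import *
O=down(-rot(PY)[:,1])
robot.goto(P(-.088,0,.13),O); print(robot.read_t(),robot.read_qpos())
robot.move_gripper(.6)
snap("top","t3");crop("t3",365,155,440,230)
snap("scene","s3");crop("s3",150,225,260,300)
print(robot.read_t())
E
```

```text
10.7917 [ 3.94579322e+01  1.81797445e+01 -1.63049534e+01  3.70045981e-03
 -5.55351573e+01  5.77731437e+01]
11.9
```

View pics/t3_c.png

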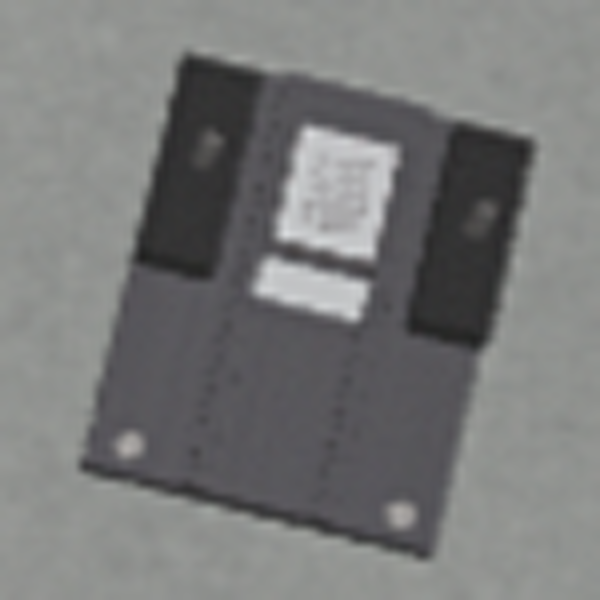

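View pics/s3_c.png

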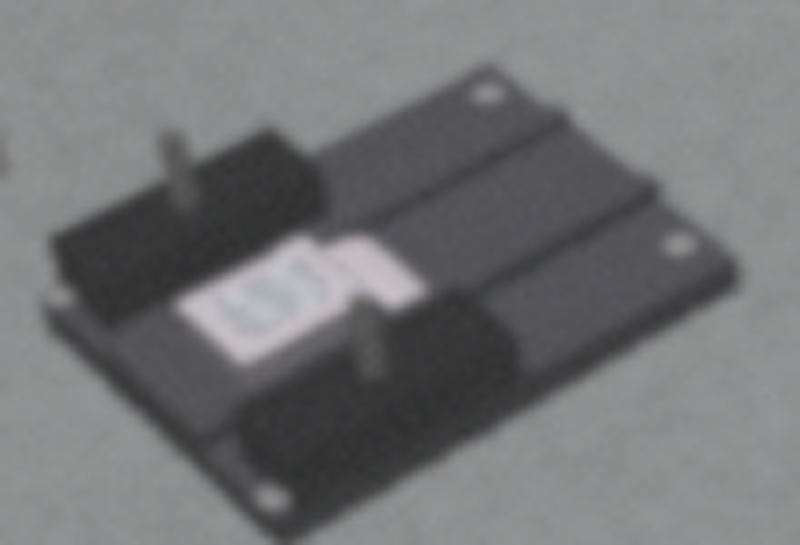

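View pics/s3.png

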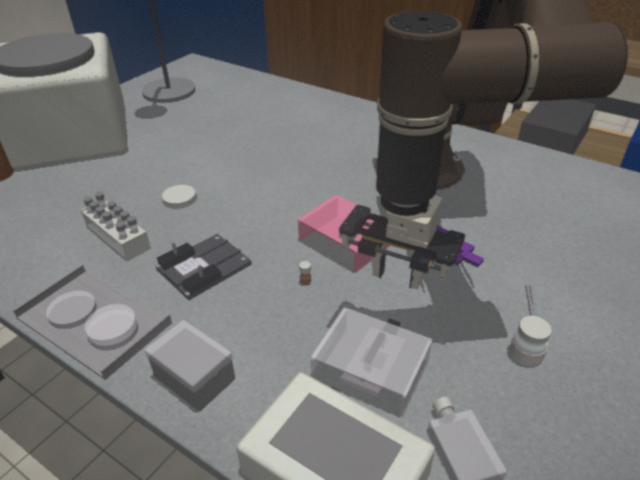

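View pics/t3.png

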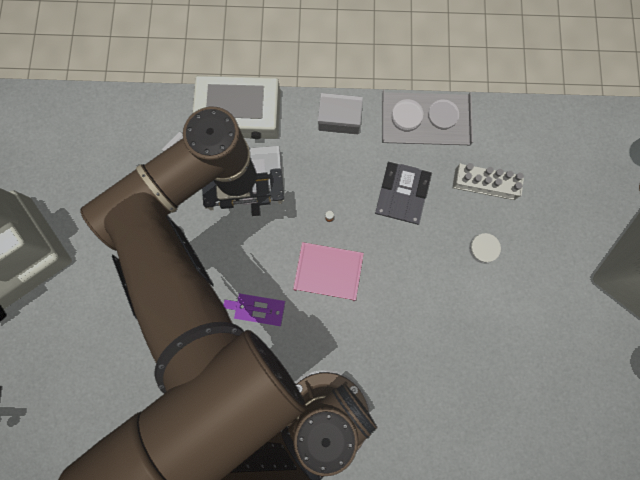

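Run:
```python
from h import *
np.set_printoptions(precision=4,suppress=True)
for n,tag,box in(("top","t3",(365,155,440,230)),("scene","s3",(150,225,260,300))):
    f=np.load(tag+".npz");c=cloud(n,f['d']);p=f['p'].astype(int).mean(2)
    x0,y0,x1,y1=box; m=np.zeros(p.shape,bool); m[y0:y1,x0:x1]=p[y0:y1,x0:x1]>140
    m&=(c[...,2]>.0215 if n=="top" else c[...,2]>.020)&(c[...,2]<.045)
    q=c[m]; s=SEAT if n=="scene" else np.array([.662,-.218]); b=(q[:,:2]-s)@rot(BY)
    A=np.c_[b,np.ones(len(b))]; k=np.linalg.lstsq(A,q[:,2],rcond=None)[0]
    print(n,m.sum(),b.min(0),b.max(0),b.mean(0),'slopes',k,'z mean',q[:,2].mean(),'err',(q[:,2]-A@k).std()/np.sqrt(len(q)))
```

```text
top 179 [-0.0287 -0.0197] [0.0243 0.0164] [ 0.0019 -0.0015] slopes [ 0.0037 -0.0405  0.0268] z mean 0.02690316568750294 err 0.00018566307201078305
scene 232 [-0.0219 -0.0183] [0.0222 0.0187] [0.0007 0.0001] slopes [-0.0018  0.0071  0.0252] z mean 0.02524913847006944 err 8.96832734376406e-05
```

Run:
```python
from h import *
robot.servo_line(P(-.088,0,.004),speed=.12); print(robot.read_force())
robot.move_gripper(0.0); print(robot.read_grip_width()*88,robot.read_force(),robot.read_t(),robot.read_position())
snap("scene","s4");crop("s4",300,180,480,410)
```

```text
[0.01153685 0.47359945 1.07374848]
23.704113288279263 [-0.67910142  0.22874996  2.47149858] 13.6917 [0.56156698 0.21486518 0.00419228]
```

View pics/s4_c.png

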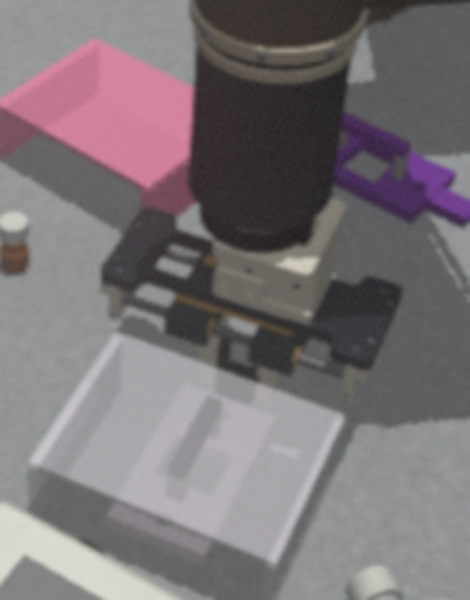

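Run:
```python
from h import *
robot.servo_line(P(-.088-.125,0,.004),speed=.09); print(robot.read_force(),robot.read_grip_width()*88,robot.read_position())
robot.move_gripper(.6); print(robot.read_t())
robot.servo_line(P(-.088-.13,0,.10),speed=.2)
snap("scene","s5");crop("s5",300,180,480,410)
# clear top view
q=robot.read_qpos(); q[0]+=25; robot.movej(q)
snap("top","t5");crop("t5",190,140,310,270); print(robot.read_t())
```

```text
[-2.18721778  1.67636057  8.65723639] 23.662561436283475 [0.4374184  0.19904091 0.00415946]
16.0
17.5667
```

View pics/s5_c.png

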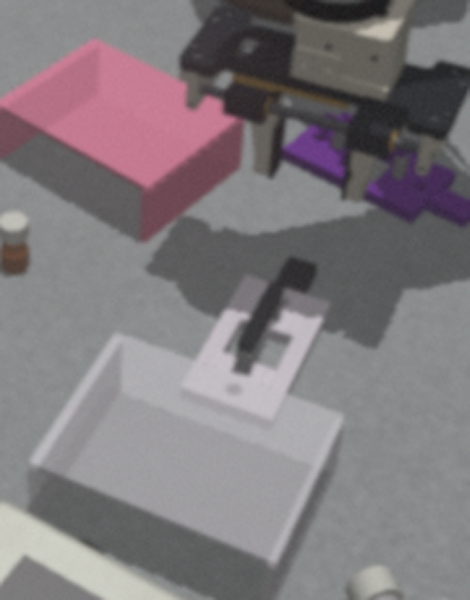

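View pics/t5_c.png

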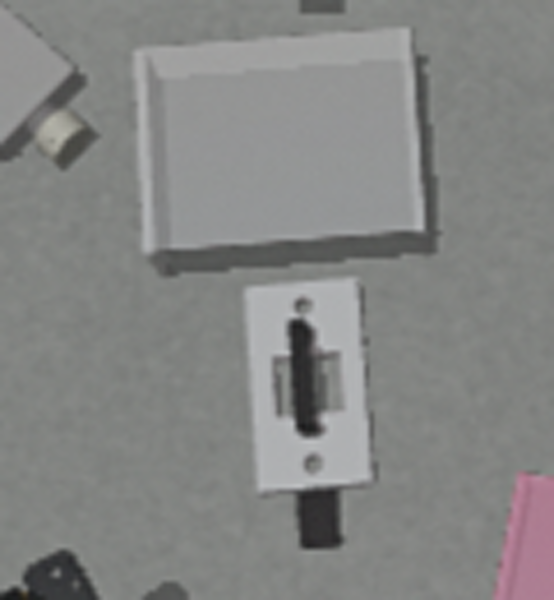

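Run:
```python
from h import *
np.set_printoptions(precision=4,suppress=True)
p=np.load("t5.npz")['p']; x0,y0=235,195
g=cv2.cvtColor(p,cv2.COLOR_RGB2GRAY)[y0:255,x0:280]; G=cv2.resize(g,None,fx=8,fy=8,interpolation=cv2.INTER_CUBIC)
print(np.percentile(g,[1,10,50,90]))
T=lambda b:(np.asarray(b)+.5)/8-.5+[x0,y0]
m=(G>152).astype(np.uint8); cs,_=cv2.findContours(m,0,2); c=max(cs,key=cv2.contourArea)
r=cv2.minAreaRect(c); b=T(cv2.boxPoints(r)); W=np.array([plane("top",q,.012)[:2] for q in b]); print('plate px',b,'\nworld',W,'center',W.mean(0)); 
for i in range(4):
    d=W[(i+1)%4]-W[i]; print(np.linalg.norm(d),np.degrees(np.arctan2(d[1],d[0])))
# handle bar + tab dark
m=(G<75).astype(np.uint8); cs,_=cv2.findContours(m,0,2)
for c in cs:
    if cv2.contourArea(c)<300: continue
    r=cv2.minAreaRect(c); u=T(r[0]); print('dark',cv2.contourArea(c)/64,u,r[1:],plane("top",u,.046)[:2],plane("top",u,.012)[:2])
f=600/130; t=lambda x,y:(190+(x+.5)/f-.5,140+(y+.5)/f-.5)
for h in((303,305),(313,463)): print('hole',plane("top",t(*h),.012)[:2])
```

```text
[ 44.  88. 132. 177.]
plate px [[241.8997 201.4006]
 [266.8304 199.5366]
 [270.1671 244.1645]
 [245.2364 246.0285]] 
world [[0.5865 0.2526]
 [0.5941 0.1813]
 [0.4641 0.1655]
 [0.4569 0.2355]] center [0.5254 0.2087]
0.07166588637229308 -83.95266930970907
0.1308840709119005 -173.05172580133578
0.0704025179640251 95.91172525317603
0.13074346355872443 7.503095611616324
dark 72.8828125 [258.4375 249.9375] ((72.0, 70.0), 90.0) [0.4414 0.1929] [0.4467 0.1977]
dark 105.75 [255.2529 221.4012] ((199.46592712402344, 42.36247253417969), 85.29214477539062) [0.5214 0.206 ] [0.5288 0.2111]
hole [0.5749 0.2136]
hole [0.4753 0.2021]
```

Run:
```python
from h import *
np.set_printoptions(precision=1,suppress=True)
for sgn in(1,-1):
  a=np.radians(6.8)
  print(sgn,'pick',np.array(robot.ik([.5254,.2095,.021],down(sgn*rot(a)[:,1]))))
  for e in(77,-103):
    r=robot.ik([.662,-.217,.12],down(sgn*rot(np.radians(e))[:,1])); print('  place',e,None if r is None else np.array(r))
p,d=robot.grab_frame("top"); c=cloud("top",d); q=c[160:200,450:525]; m=q[...,2]>.012; print(q[m].min(0)*1e3,np.percentile(q[m],95,axis=0)*1e3)
```

```text
1 pick [  41.6   22.8  -27.    -0.   -40.2 -124.8]
  place 77 [ -2.2  26.8  -4.    0.  -59.2 -10.8]
  place -103 [ -2.2  26.8  -4.    0.  -59.2 169.2]
-1 pick [ 41.6  22.8 -27.    0.  -40.2  55.2]
  place 77 [ -2.2  26.8  -4.    0.  -59.2 169.2]
  place -103 [ -2.2  26.8  -4.    0.  -59.2 -10.8]
[ 239.3 -546.    12.2] [ 691.8 -363.7   86.9]
```

Run:
```python
from h import *
O=down(-rot(np.radians(6.8))[:,1])
robot.goto([.5254,.2095,.10],O); 
robot.servo_line([.5254,.2095,.021],speed=.12); print(robot.read_t(),robot.read_force())
robot.move_gripper(0.0); print(robot.read_grip_width()*88,robot.read_force(),robot.read_position())
robot.servo_line([.5254,.2095,.041],speed=.06); print(robot.read_force(),robot.read_ft_torque(),robot.read_t())
snap("scene","s6");crop("s6",300,180,480,410)
```

```text
19.4583 [ 1.04213414  0.93767232 -0.1213493 ]
11.915605574534855 [0.54312213 0.39118105 0.93582578] [0.52548496 0.20960498 0.02106958]
[ 0.10206315 -0.2378094  -5.10030064] [-0.11158144 -0.02385404  0.03459419] 20.675
```

View pics/s6_c.png

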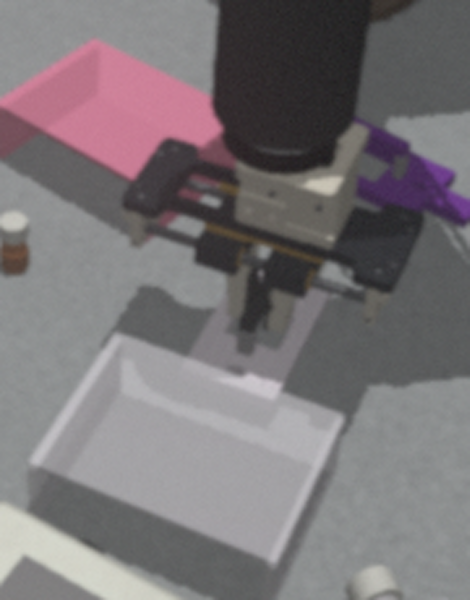

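Run:
```python
from h import *
O=down(-rot(np.radians(-103))[:,1])
robot.servo_line([.5254,.2095,.14],speed=.15)
robot.goto([.662,-.217,.14],O); print(robot.read_t())
robot.servo_line([.662,-.217,.085],speed=.1); robot.dwell(.2)
print(robot.read_force(),robot.read_ft_torque(),robot.read_t(),robot.read_position())
snap("scene","s7");crop("s7",130,180,280,300); snap("top","t7");crop("t7",360,130,450,230)
```

```text
23.175
[-0.68235658 -0.8657165  -5.17465288] [ 0.07824034 -0.04434259 -0.02376754] 24.075 [ 0.66254364 -0.21708495  0.08596555]
```

View pics/s7_c.png

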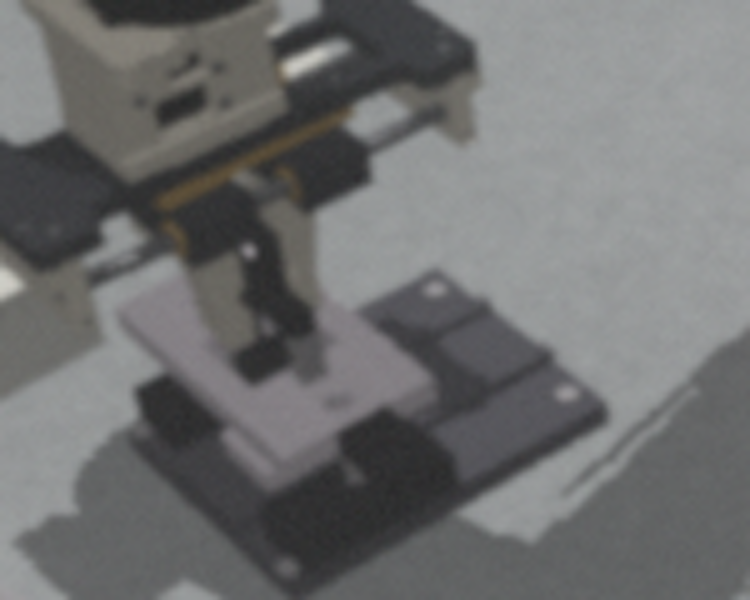

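View pics/t7_c.png

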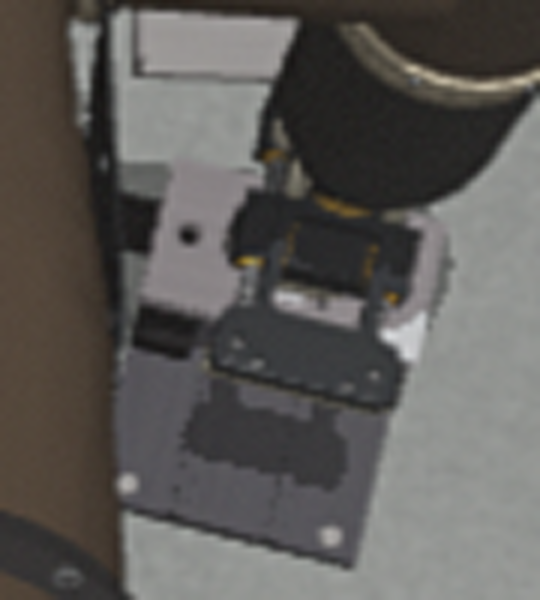

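Run:
```python
from h import *
np.set_printoptions(precision=2,suppress=True)
def cen(tag,x0,y0,x1,y1,nm,thr=None):
    p=np.load(tag+".npz")['p'];g=cv2.cvtColor(p,cv2.COLOR_RGB2GRAY)[y0:y1,x0:x1].astype(float)
    w=np.clip(np.percentile(g,85)-12-g,0,None);v,u=np.mgrid[y0:y1,x0:x1]; print(nm,g.round().astype(int).tolist()); return np.array([(w*u).sum(),(w*v).sum()])/w.sum()
h=cen("t7",388,165,396,173,"top hole"); print(h)
S=np.array([.662,-.218])
H=plane("top",h,.077)[:2]; print('top hole',(H*1e3),'base coords',1e3*rot(BY).T@(H-S))
h2=cen("s7",192,255,202,265,"scene hole");print(h2)
H2=plane("scene",h2,.077)[:2]; print('scene hole',H2*1e3,'rel TCP in base axes',1e3*rot(BY).T@(H2-[.6625,-.2171]),'top rel TCP',1e3*rot(BY).T@(H-[.6625,-.2171]))
print('scene pins',plane("scene",(173.6,242.5),.058)*1e3,plane("scene",(200.5,275),.03)*1e3, plane("scene",(175.3,253),.03)*1e3)
```

```text
top hole [[135, 134, 135, 135, 136, 137, 135, 136], [134, 132, 131, 129, 131, 134, 134, 135], [135, 126, 103, 91, 101, 119, 132, 133], [131, 111, 58, 48, 73, 107, 132, 132], [133, 112, 42, 20, 50, 102, 135, 135], [133, 126, 90, 59, 84, 123, 136, 137], [133, 134, 133, 131, 130, 132, 133, 134], [133, 133, 134, 133, 132, 133, 132, 132]]
[391.03 168.67]
top hole [ 675.02 -167.29] base coords [ 1.28 52.34]
scene hole [[89, 99, 107, 116, 124, 128, 129, 129, 129, 127], [106, 114, 120, 125, 128, 127, 127, 127, 128, 128], [122, 126, 127, 128, 127, 129, 127, 125, 127, 127], [128, 127, 127, 125, 122, 123, 120, 119, 123, 127], [128, 125, 122, 116, 111, 112, 110, 112, 118, 123], [130, 128, 120, 109, 103, 107, 106, 110, 117, 124], [130, 130, 121, 113, 109, 110, 114, 117, 123, 126], [131, 129, 128, 122, 122, 122, 123, 122, 126, 124], [131, 132, 131, 129, 129, 125, 126, 124, 118, 109], [129, 129, 128, 130, 129, 126, 120, 110, 97, 78]]
[196.76 259.77]
scene hole [ 675.98 -164.18] rel TCP in base axes [ 1.23 54.6 ] top rel TCP [ 0.99 51.35]
scene pins [ 647.97 -262.64   58.  ] [ 671.25 -168.38   30.  ] [ 649.89 -262.8    30.  ]
```

Run:
```python
from h import *
np.set_printoptions(precision=2,suppress=True)
S=np.array([.662,-.218])
R=rot(BY)
for n,tags,L in(("top",("top0","t3"),{.05:(387,168,395,178),-.05:(421,177,429,187)}),):
  for y,(x0,y0,x1,y1) in L.items():
    g=np.mean([cv2.cvtColor(np.load(t+".npz")['p'],cv2.COLOR_RGB2GRAY).astype(float) for t in tags],0)[y0:y1,x0:x1]
    w=np.clip(g-np.median(g)-4,0,None);v,u=np.mgrid[y0:y1,x0:x1]; o=np.array([(w*u).sum(),(w*v).sum()])/w.sum()
    # predicted blob: render silhouette analytically as hull of circles
    pts=[]
    for z,r in((.03,.004),(.054,.004),(.06,.0015)):
        for a in np.linspace(0,6.28,40): pts.append(proj(n,[*(S+R@[0,y]+[r*np.cos(a),r*np.sin(a)]),z]))
    h=cv2.convexHull((np.array(pts)*100).astype(np.int32)); M=cv2.moments(h); pr=np.array([M['m10'],M['m01']])/M['m00']/100
    d=plane(n,o,.045)[:2]-plane(n,pr,.045)[:2]
    print(y,g.round().astype(int).tolist(),o,pr,'base-frame err mm',R.T@d*1e3)
```

```text
0.05 [[41, 45, 46, 46, 46, 46, 47, 46], [42, 46, 47, 46, 46, 46, 46, 46], [44, 46, 45, 46, 48, 44, 46, 45], [42, 46, 48, 60, 73, 50, 45, 46], [46, 44, 51, 73, 90, 80, 47, 44], [44, 46, 56, 70, 76, 64, 46, 44], [46, 48, 62, 70, 68, 52, 44, 46], [46, 48, 60, 66, 58, 46, 44, 52], [44, 46, 48, 50, 47, 45, 45, 53], [46, 47, 46, 46, 45, 46, 44, 57]] [390.77 173.  ] [390.   173.24] base-frame err mm [ 1.24 -1.96]
-0.05 [[42, 47, 45, 44, 45, 46, 46, 43], [44, 45, 45, 44, 44, 44, 44, 44], [44, 45, 46, 44, 48, 48, 45, 42], [46, 44, 46, 56, 74, 69, 52, 41], [45, 44, 48, 64, 81, 81, 50, 42], [44, 46, 56, 65, 71, 63, 42, 43], [45, 51, 64, 68, 66, 50, 43, 50], [44, 48, 55, 60, 55, 44, 42, 50], [46, 45, 46, 47, 46, 44, 42, 71], [44, 45, 45, 45, 45, 44, 43, 73]] [425.27 182.23] [424.23 181.76] base-frame err mm [-0.6  -3.16]
```

```bash
cat >> h.py <<'E'
def rep(k=''):
    f=robot.read_force(); m=robot.read_ft_torque(); p=robot.read_position()
    fb=rot(BY).T@f[:2]; mb=rot(BY).T@m[:2]; pb=rot(BY).T@(p[:2]-SEAT)*1e3
    print(k,'F',fb.round(2),round(f[2],2),'M',mb.round(3),round(m[2],3),'p',pb.round(2),round(p[2]*1e3,2),'t',round(robot.read_t(),2)); return fb,f[2],mb,m[2]
E
python3 - <<'E'
from h import *
robot.dwell(.3); rep('hold')
x0=np.array([.662,-.217])+rot(BY)@[-.002,-.0032]
robot.servo_line([*x0,.085],speed=.05); robot.dwell(.2); rep('shift')
for z in(.081,.079,.077,.075,.073):
    robot.servo_line([*x0,z],speed=.03); f=rep(z)
    if abs(f[1]+5.2)>3 or np.hypot(*f[0])>6: break
snap("scene","s8");crop("s8",130,180,280,300)
snap("top","t8");crop("t8",360,130,450,230)
E
```

```text
hold F [-0.74 -0.02] -5.37 M [ 0.068 -0.035] 0.003 p [ 0.35 -1.49] 85.05 t 24.48
shift F [-0.48 -0.02] -4.7 M [ 0.044 -0.065] -0.018 p [-1.65 -4.67] 85.0 t 24.93
0.081 F [0.46 0.54] -4.52 M [ 0.063 -0.085] -0.02 p [-1.95 -4.67] 80.51 t 25.21
0.079 F [-0.02  0.37] -4.44 M [ 0.093 -0.044] 0.06 p [-1.78 -4.65] 78.77 t 25.46
0.077 F [-0.01 -0.48] -5.53 M [ 0.062 -0.067] -0.062 p [-1.78 -4.69] 76.84 t 25.71
0.075 F [0.32 0.22] -4.14 M [ 0.006 -0.034] 0.05 p [-1.79 -4.68] 74.81 t 25.96
0.073 F [0.2  0.53] -4.58 M [ 0.019 -0.039] -0.006 p [-1.79 -4.66] 72.79 t 26.21
```

View pics/s8_c.png

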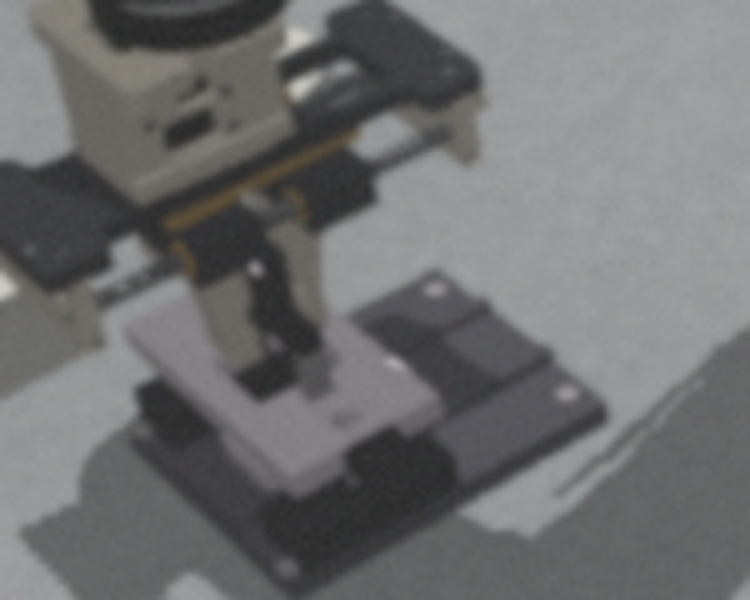

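View pics/t8_c.png

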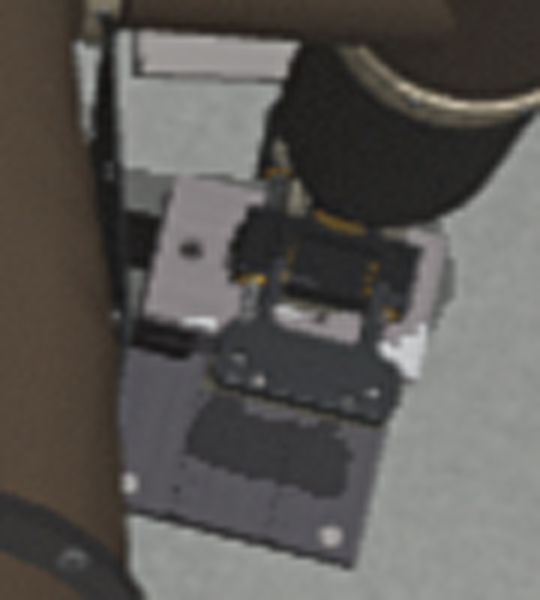

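Run:
```python
from h import *
x0=np.array([.662,-.217])+rot(BY)@[-.002,-.0032]
for z in(.069,.065,.061,.058,.055,.053,.052,.0512):
    robot.servo_line([*x0,z],speed=.03); f=rep(z)
    if f[1]>3 or np.hypot(*f[0])>8: break
```

```text
0.069 F [ 0.3  -0.17] -4.83 M [ 0.082 -0.087] 0.017 p [-1.96 -4.7 ] 68.57 t 26.59
0.065 F [-0.65 -0.55] -3.72 M [ 0.073 -0.074] 0.032 p [-1.89 -4.7 ] 64.63 t 26.88
0.061 F [-0.19 -0.67] -3.64 M [ 0.066 -0.086] -0.006 p [-1.92 -4.68] 60.64 t 27.16
0.058 F [ 0.05 -1.01] -3.75 M [ 0.078 -0.051] 0.037 p [-1.84 -4.69] 57.74 t 27.41
0.055 F [0.57 0.22] -5.08 M [ 0.04  -0.046] 0.047 p [-1.86 -4.68] 54.72 t 27.66
0.053 F [-0.49  0.35] -3.92 M [ 0.075 -0.077] -0.045 p [-1.78 -4.66] 52.81 t 27.91
0.052 F [-1.04  0.68] -4.51 M [ 0.088 -0.057] -0.035 p [-1.72 -4.66] 51.93 t 28.16
0.0512 F [ 0.12 -0.39] -4.47 M [ 0.101 -0.114] -0.042 p [-1.62 -4.63] 51.22 t 28.41
```

Run:
```python
from h import *
x0=np.array([.662,-.217])+rot(BY)@[-.002,-.0032]
for z in(.0508,.0504,.05,.0496,.0492):
    robot.servo_line([*x0,z],speed=.02); robot.dwell(.1); f=rep(z)
    if f[1]>-1 : break
```

```text
0.0508 F [-2.02 -0.29] -0.46 M [0.222 0.457] -0.007 p [-1.6  -4.68] 51.13 t 28.76
```

Run:
```python
from h import *
robot.move_gripper(.4); rep()
p=robot.read_position()
robot.servo_line([p[0],p[1],.16],speed=.12)
q=robot.read_qpos(); q[0]+=45; robot.movej(q)
snap("scene","s9");crop("s9",130,200,280,310)
snap("top","t9");crop("t9",360,140,450,230)
print(robot.read_t())
np.set_printoptions(precision=4,suppress=True)
for n,tag in(("top","t9"),("scene","s9")):
    f=np.load(tag+".npz");c=cloud(n,f['d']); b=(c[...,:2]-SEAT)@rot(BY)
    g=f['p'].mean(2)
    m=(abs(b[...,0])<.033)&(abs(b[...,1])<.063)&(c[...,2]>.034)&(c[...,2]<.05)&(g>120)
    A=np.c_[b[m],np.ones(m.sum())]; z=c[m][:,2]; k=np.linalg.lstsq(A,z,rcond=None)[0]; print(n,m.sum(),k,np.median(z))
```

```text
F [-0.67  0.03] 0.12 M [ 0.077 -0.055] -0.021 p [-1.6  -4.68] 50.83 t 29.4
32.4833
top 689 [ 0.0004 -0.0039  0.0431] 0.04313891467921135
scene 847 [-0.0084  0.0007  0.0411] 0.04107486662963218
```

View pics/s9_c.png

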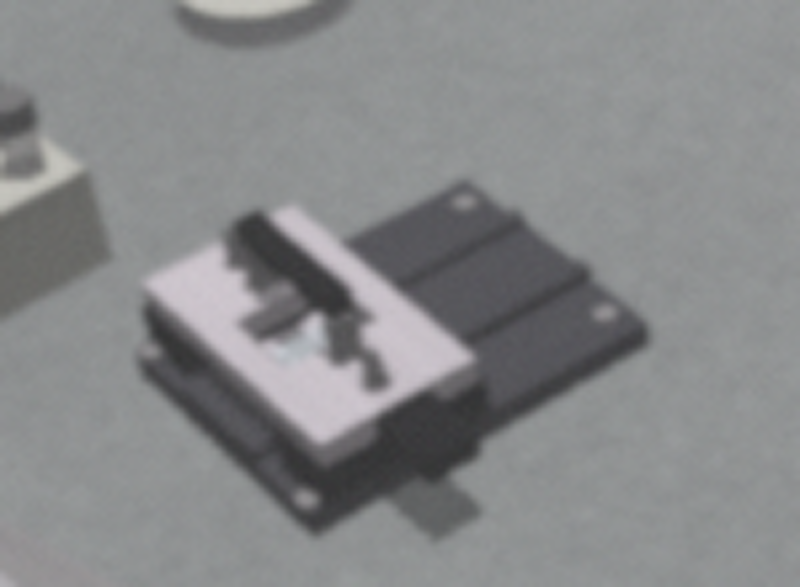

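View pics/t9_c.png

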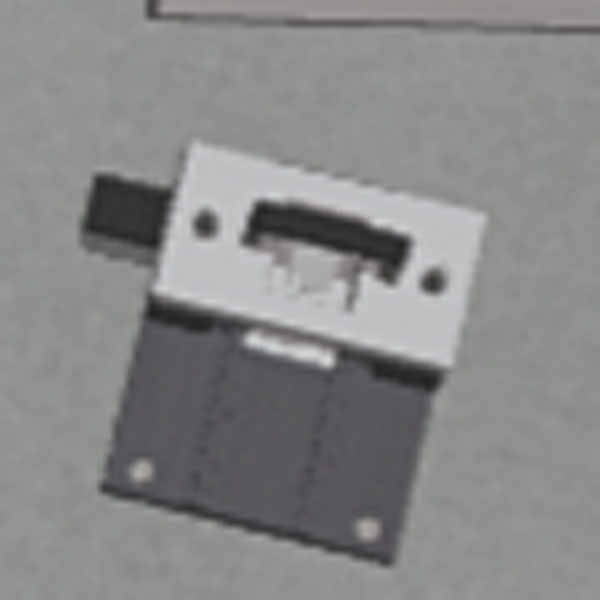

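View pics/s9.png

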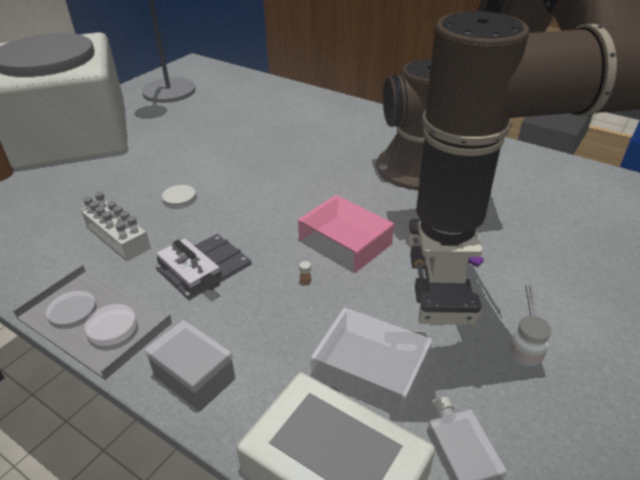

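The plate sits flat on both shoulders, with its top at about 42 mm, and pins show through both holes. Vial (305,272), jar (530,340) and dish (179,196) are where they were, and the arm is clear. I'm handing the job in.

Run:
```python
from h import *
print(robot.read_force(),robot.read_t()); robot.job_done()
```

```text
[ 0.52228222 -0.77411527 -0.08522022] 32.4833
the job is handed in; nothing more can be done
```

I handed the job in at 32.5 s of the 61 s allowed, and my last checks showed every step done in the order you asked. The interface gives no verdict.

**What I did:**
- **Carrier:** I pushed it along the channel and over the lip with the shut fingers, and it dropped into the pocket. Both cameras' depth put its top at about 26 mm and level along the channel. The top camera alone showed about 2° of tilt across it, which the other did not.
- **Plate out:** I drew the plate out 125 mm by its tab and released it flat on the bench, with the handle clear of the shelf.
- **Plate on:** I took it by the bridge handle and corrected its position by a few millimetres from the pictures before lowering it. It went down over the pins with no side force above about 2 N, met the shoulders at the expected height, and I released it.

**Final checks:**
- **Seating:** The plate's top measured 43.1 mm in one camera and 41.1 mm in the other, against an expected 42 mm. Tilt was under 0.5°, and a pin shows in each hole.
- **Surroundings:** The vial, jar and dish looked unmoved, and the arm was clear and touching nothing.

**Disagreement:** The two cameras differed by about 5 mm sideways, more than the stated calibration. I relied on the top camera's relative positions, the arm's own position and the contact forces instead.

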